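# Set the running grinder from filter to espresso

## Robot

A 7-joint arm with a two-finger parallel gripper is mounted at the origin on a cart in front of the work surface, level with it; the furniture and walls round the work are solid. World frame = base frame: x ahead of the robot, y to its left, z up, the work surface at z = 0. Lengths are in m, angles in rad, forces in N, time in s.
With the tool pointing down it reaches from about 0.4 to 0.875 m from the base axis. Payload 19.3 kg.
Tool frame: the origin (TCP) lies at the very end of the fingers, on their centre line; the grasp point (between the pads) lies 19 mm behind it; y points along the fingers, x is the direction in which the jaws open and shut, and the axes are right-handed (so a half turn about y gives the same grasp; the last joint's range is limited). The gripper opens to 85 mm and grips with 20 to 120 N. Pads are 22 mm wide; open, the fingers measure 114 mm over their backs; the gripper's body (76 mm by 85 mm) begins 54 mm behind the grasp point. The pads swing forward as they close: fully open they stand 13 mm farther back than shut.
Start: joints at [1.039, 0.521, -0.036, 1.599, 0.021, 1.021, -0.113], TCP at [0.278, -0.56, 0.231] pointing down, gripper open.
Joint ranges: [-2.91, 2.91], [-0.3, 2.13], [-1.5, 1.42], [0.17, 2.43], [-1.26, 4.41], [0.16, 1.93], [-2.52, 2.52]. Speed limits (rad/s): [1.89, 1.89, 2.39, 2.39, 3.01, 3.01, 3.01].

## Interface

Orientations are given as [roll, pitch, yaw] about the fixed x, y, z axes, in that order (R = Rz(yaw) Ry(pitch) Rx(roll)).
In Python, from cell import ctrl gives the robot as it stands.
- The arm moves only by the tool drive_tool, never from a script. Its arguments are lists of equal length, an entry for each row: "offset": the shift along the tool's x, y, z in mm, a list of three; "angular": the turn, a rotation vector about the tool's x, y, z in rad, a list of three. A call has 1 to 8 rows; each row shifts and turns the pose as measured when the row begins, along the tool's axes as they then stand; what a row does not reach is not made up. A row lasts 1/8 s, in which the tool goes at most 62.5 mm and 10.7 degrees, less where a joint would pass 70% of its speed; a pose out of reach is approached as far as the arm can. A call with a gripper value outside its range is refused whole. "gripper" is the opening, from 0 (shut) to 1 (fully open), set as the call begins (left out, the last holds). The fingers move at their own pace and stop on an object; the grip force is fixed at half the most. Time passes only in rows, so rows that do not move let the fingers close. It gives the time, the measured TCP pose, the force and the opening at its end, in the units of the state.
- ctrl.get_state(): the state, without advancing time (a new reading comes with each control period).
- ctrl.camera(name): name is "scene" or "top" or "wrist"; returns a dict with "image" (420x560x3 uint8, red, green, blue), "vertical_fov" (degrees; the focal length in pixels is half the picture's height over the tangent of half this angle, whatever the lens; pixels are square), "cx", "cy" (the principal point, pixels), "rvec" (rotation vector, rad) and "tvec" (3), from world to camera coordinates, as OpenCV has them; the wrist camera has in their place "hand_eye" (4x4, takes a point from camera to tool coordinates, whose origin is the TCP and whose axes are the tool frame's). Camera axes: x right, y down, z forward; pixel columns grow to the right and rows downward; lengths in m; the calibration is good to about 2 mm. A picture is of the moment at which its call begins: read the wrist's pose just before it. There is no depth.
- ctrl.sign_off(): hands the job in, once; it reports no verdict.
The state is a dict: "clock": time; "joint_positions": joint angles; "dq": joint speeds; "joint_efforts": joint torques, N m; "position": TCP position; "tool_rot": TCP orientation; "force": force on the tool from outside, world axes, zero at the start; "ft_torque": the same for the moment, N m; "gripper_width": opening from 0.0 (shut) to 1.0 (fully open).
Only numpy, scipy, OpenCV 4.12 (cv2) and the standard library are available. Lean on these libraries where they do the work, as an engineer would, in place of code of your own. Each camera call takes 0.05 s, during which the arm holds its last target.

## Task

Set the coffee grinder from filter back to espresso. The burrs may only be brought closer while they run: first swing the short paddle switch on its right fully over to on (away from you), then push the collar's long lever clockwise until the pointer stands on the second long scale mark from the fine end (the left end; it has two dots), and swing the paddle fully back to off (towards you). Only push, gently, with the fingertips or the sides of the fingers, pinch neither lever, and leave the cup under the spout, the tamper and the glass where they stand.

Things in the scene. Friction and masses are not known exactly. Their poses are not given: they have to be found in the camera images.
- grinder: compact white coffee grinder, fixed; foot 170 x 150 mm, round head 160 mm across, its flat top with the dark scale plate 190 mm above the worktop; hopper with wooden lid in its middle (75 mm across, top at 267 mm). Origin: centre of the foot's underside, on the head's axis; -x is its front with scale and spout (towards the robot), +y its left seen from the robot
- collar_axis (a point): point on the upright turning axis of the collar, at the height of the scale plate (190 mm above the worktop)
- grind_collar (a joint): angle (rad) of the black collar (92 mm across) with pointer and long lever; clockwise from above (finer) counts up. Marks every 0.167; long ones at +0.75 (fine end, robot's left), +0.25, -0.25, -0.75 with 1, 2, 3, 4 dots; wanted +0.25; starts on the coarse side; stops at -0.8 and 0.8. Friction 0.2 N m (about 2 N at the knob): stays where it is left. Not to be turned while the paddle is off
- pointer_tip (a point): tip of the collar's pointer, a small white wedge; 52 mm from the axis, just above the scale plate
- target_mark (a point): middle of the wanted mark on the scale plate: the second long white mark from the fine (left) end, with two dots outside it; 61 mm from the axis
- lever_knob (a point): centre of the upright black knob at the end of the collar's long lever, left of the grinder: 112 mm from the axis, 1.75 rad clockwise from the pointer seen from above; 15 to 19 mm thick, from 194 to 239 mm above the worktop; only the 10 mm thick lever arm joins it, from the collar, at about 205 mm height
- dosing_cup_mid (a point): half-way up the plain steel dosing cup (62 mm across, 62 mm tall) standing loose on the grinder's foot under the spout; to be left alone
- tamper_mid (a point): half-way up the loose coffee tamper (58 mm across, 85 mm tall) at the grinder's right; to be left alone
- shot_glass_mid (a point): half-way up the loose shot glass (49 mm across, 62 mm tall) at the grinder's left; to be left alone
- run_paddle (a joint): angle (rad) of the paddle switch on the right of the head: 0 = off (swung to the front), grows counter-clockwise from above as it is swung to the rear; on from 0.8, stop at 1.15. Friction 0.15 N m (about 3 N at its end): it stays where it is left
- paddle_pivot (a point): point on the upright pivot of the paddle switch, 78 mm from the collar's axis on the right of the head, 213 mm above the worktop
- paddle_tip (a point): in the upright round wooden end of the paddle, 60 mm from its pivot: 12 to 16 mm thick, from 206 to 230 mm above the worktop, the point at 213 mm; a flat 8 mm thick aluminium arm joins it to the pivot. Nothing is close on either side of it
Things that resemble listed ones, but are neither listed nor needed, are in the scene too. What is shaped like the part that bears tamper_mid but brown, purple or yellow is not meant.

How it is judged:
On the way, in this order (a step that is already met when the one before it is completed fails the run):
1. the paddle is swung to on, the collar still at its old setting (value of joint run_paddle above 0.8 rad and distance of pointer_tip from where it was at the start of the episode below 0.006 m), for 0.1 s.
2. with the paddle on, the pointer is brought onto the mark (value of joint run_paddle above 0.8 rad and value of joint grind_collar between 0.175 and 0.325 rad), for 0.2 s.
At the end, for the whole second after the job is handed in: The paddle is back at off (joint below 0.2 rad), the collar stands on the two-dot mark (joint 0.25 within 0.075 rad, about 4 mm at the pointer) and both are at rest; cup, tamper and glass still stand upright within 15 mm of their places (value of joint run_paddle below 0.2 rad and value of joint grind_collar between 0.175 and 0.325 rad and distance of each of dosing_cup_mid, tamper_mid, shot_glass_mid from where it was at the start of the episode below 0.015 m and angle between each of dosing_cup_mid, tamper_mid, shot_glass_mid's own z axis and vertical below 0.3 rad and velocity of joint grind_collar between -0.05 and 0.05 rad/s and velocity of joint run_paddle between -0.05 and 0.05 rad/s); the robot touches nothing.
It fails at once if the dosing cup is moved, tipped or lifted (distance of dosing_cup_mid from where it was at the start of the episode above 0.015 m or angle between dosing_cup_mid's own z axis and vertical above 0.3 rad).
It fails at once if the tamper is moved, tipped or lifted (distance of tamper_mid from where it was at the start of the episode above 0.015 m or angle between tamper_mid's own z axis and vertical above 0.3 rad).
It fails at once if the shot glass is moved, tipped or lifted (distance of shot_glass_mid from where it was at the start of the episode above 0.015 m or angle between shot_glass_mid's own z axis and vertical above 0.3 rad).
It fails at once if the grinder or a lever is forced or pinched with more than 30 N (contact force between the fingers and grinder above 30 N).
It fails at once if the collar is turned while the paddle is not on (value of joint run_paddle below 0.7 rad and (velocity of joint grind_collar above 0.15 rad/s or velocity of joint grind_collar below -0.15 rad/s)).
It also fails if it takes over 66 s, if anything falls off the work surface, if the arm or the gripper's body presses on something with over 40 N, if the wrist force passes 120 N, or if a joint passes its speed limit or range.

## Working session

There is one attempt and no reset: what is moved stays moved. The work goes in short steps, Python scripts to look and compute and a tool call to move; the robot and the scene stay as the last step left them, time stands still between calls to the robot, and variables do not carry over. Pictures are saved under pics/ and viewed, and the job is handed in when it is done.

Besides the shell and the picture viewer there is one more tool, called after "Call:" as name(argument=value, ...) on one line, values as JSON. drive_tool: Moves the arm, as the interface text tells. Its arguments: {"type":"object","properties":{"offset":{"type":"array","items":{"type":"array","items":{"type":"number"}}},"angular":{"type":"array","items":{"type":"array","items":{"type":"number"}}},"gripper":{"type":"number"}},"required":["offset","angular"]}

```bash
mkdir -p pics; ls
python3 - <<'E'
from cell import ctrl
import cv2,numpy as np
s=ctrl.get_state();print({k:np.round(v,3).tolist() for k,v in s.items()})
for n in ["scene","top","wrist"]:
    c=ctrl.camera(n);cv2.imwrite(f"pics/{n}0.png",c["image"][:,:,::-1])
    print(n,{k:np.round(v,4).tolist() for k,v in c.items() if k!="image"})
E
```

```text
pics
{'clock': 0.0, 'joint_positions': [1.039, 0.522, -0.036, 1.6, 0.021, 1.021, -0.113], 'dq': [0.001, 0.001, -0.0, 0.0, 0.0, -0.002, -0.001], 'joint_efforts': [0.0, -92.711, 1.98, -36.993, 0.018, 0.008, -0.0], 'position': [0.278, -0.559, 0.231], 'tool_rot': [-1.571, 0.001, -1.109], 'force': [0.141, -0.501, 0.116], 'ft_torque': [-0.022, 0.034, -0.049], 'gripper_width': 1.002}
scene {'vertical_fov': 46.2973, 'cx': 279.2552, 'cy': 212.3093, 'rvec': [0.7786, -2.4721, 1.2452], 'tvec': [0.4275, 0.2822, 0.9784]}
top {'vertical_fov': 44.8513, 'cx': 278.5036, 'cy': 218.827, 'rvec': [2.1396, -2.2018, 0.126], 'tvec': [-0.0067, 0.5381, 1.2161]}
wrist {'vertical_fov': 68.9398, 'cx': 279.0819, 'cy': 208.1221, 'hand_eye': [[1.0, 0.0009, 0.0002, 0.0005], [0.0001, -0.3224, 0.9466, -0.1435], [0.0009, -0.9466, -0.3224, 0.0846], [0.0, 0.0, 0.0, 1.0]]}
```

View pics/scene0.png

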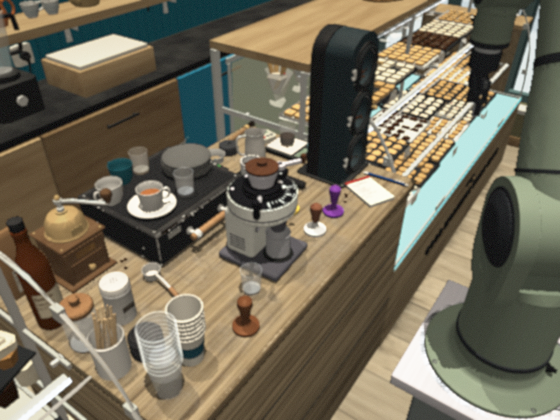

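View pics/top0.png

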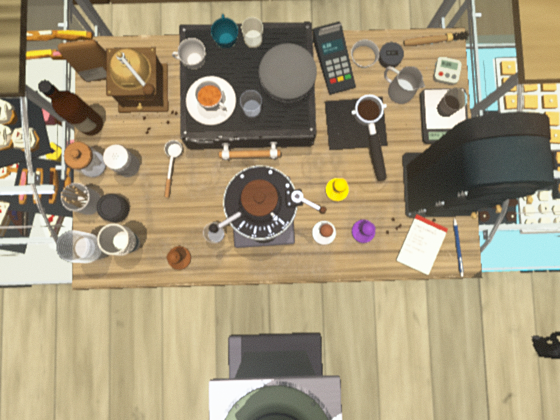

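View pics/wrist0.png

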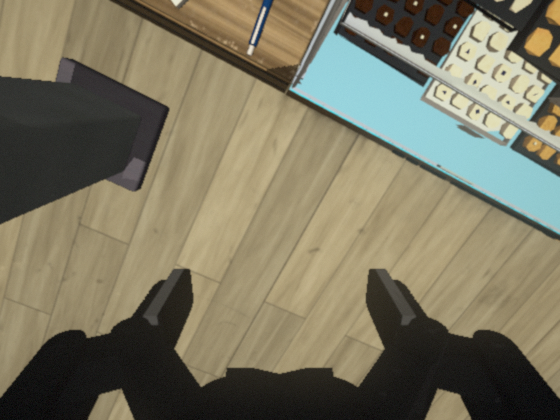

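```bash
cat > h.py <<'E'
import numpy as np,cv2
from scipy.spatial.transform import Rotation as R
def K(c):
    h=c["image"].shape[0]; f=h/2/np.tan(np.radians(c["vertical_fov"])/2)
    return f
def ext(c,s=None):
    if "rvec" in c:
        Rw=R.from_rotvec(c["rvec"]).as_matrix(); return Rw,np.array(c["tvec"])
    T=np.eye(4);T[:3,:3]=R.from_euler('xyz',s["tool_rot"]).as_matrix();T[:3,3]=s["position"]
    M=np.linalg.inv(T@np.array(c["hand_eye"])); return M[:3,:3],M[:3,3]
def proj(c,P,s=None):
    Rw,t=ext(c,s);q=np.atleast_2d(P)@Rw.T+t;f=K(c)
    return np.c_[q[:,0]/q[:,2]*f+c["cx"],q[:,1]/q[:,2]*f+c["cy"]]
def atz(c,uv,z,s=None):
    Rw,t=ext(c,s);f=K(c);uv=np.atleast_2d(uv)
    d=np.c_[(uv[:,0]-c["cx"])/f,(uv[:,1]-c["cy"])/f,np.ones(len(uv))]@Rw
    o=-Rw.T@t
    return o+d*((z-o[2])/d[:,2])[:,None]
E
python3 - <<'E'
from cell import ctrl
import cv2,numpy as np
for n,(x0,x1,y0,y1) in {"scene":(190,350,140,290),"top":(190,360,150,260)}.items():
    c=ctrl.camera(n)["image"][y0:y1,x0:x1,::-1]
    k=min(800/(x1-x0),600/(y1-y0)); k=int(k)
    cv2.imwrite(f"pics/{n}z0.png",cv2.resize(c,None,fx=k,fy=k,interpolation=cv2.INTER_CUBIC));print(n,k)
E
```

```text
scene 4
top 4
```

View pics/topz0.png

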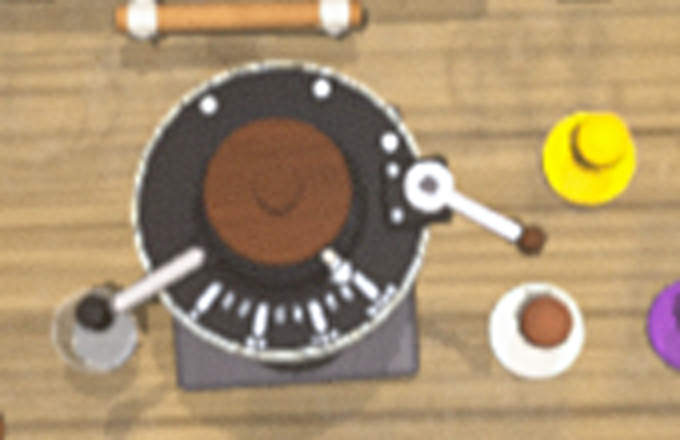

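View pics/scenez0.png

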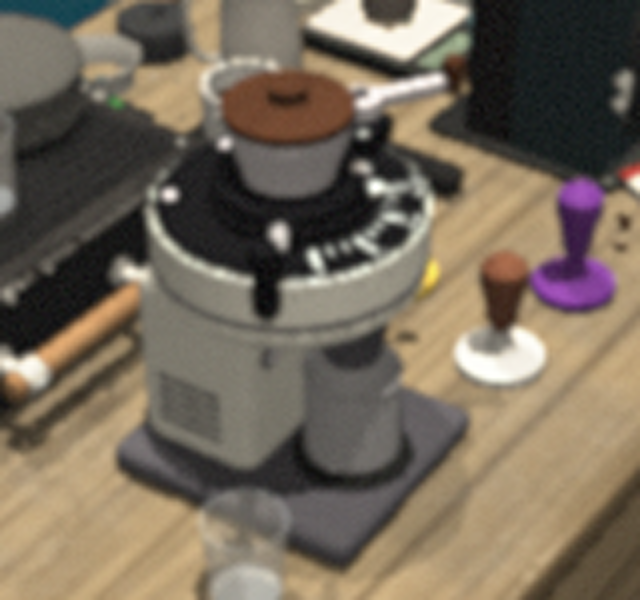

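Run:
```python
from cell import ctrl
from h import *
c=ctrl.camera("top")
def p(n,u,v,z):
    w=atz(c,[190+(u-1.5)/4,150+(v-1.5)/4],z)[0]; print(n,np.round(w,4)); return w
a=p("lid",278,191,.267)
h=p("head",281,210,.19)
p("headL",134,210,.185);p("headR",429,210,.185);p("headT",281,62,.185);p("headB",281,356,.185)
pv=p("pivot",428,185,.225)
t=p("tip",531,239,.23)
k=p("knob",96,312,.239)
pt=p("pointer",346,280,.194)
m=[p("mark",*q,.19) for q in [(207,299),(260,320),(318,316),(370,285)]]
p("tamper top",546,322,.085);p("tamper base",537,332,.01)
p("glass",95,332,.03); p("glasstop",93,326,.062)
p("yellow",595,150,.06)
ax=(a+h)[:2]/2
print("axis",ax)
for n,q in [("pv",pv),("tip-pv",None),("knob",k),("pt",pt)]+[("m",x) for x in m]:
    d=(q[:2]-ax) if q is not None else t[:2]-pv[:2]
    print(n,np.linalg.norm(d),np.arctan2(d[1],d[0]))
```

```text
lid [0.5561 0.0176 0.267 ]
head [0.5574 0.0183 0.19  ]
headL [0.5603 0.0972 0.185 ]
headR [ 0.5559 -0.0609  0.185 ]
headT [0.6388 0.0164 0.185 ]
headB [0.4797 0.0204 0.185 ]
pivot [ 0.5634 -0.0589  0.225 ]
tip [ 0.5331 -0.1106  0.23  ]
knob [0.501 0.112 0.239]
pointer [ 0.5184 -0.0153  0.194 ]
mark [0.5108 0.0588 0.19  ]
mark [0.4988 0.0309 0.19  ]
mark [5.001e-01 1.000e-04 1.900e-01]
mark [ 0.5158 -0.028   0.19  ]
tamper top [ 0.502  -0.1317  0.085 ]
tamper base [ 0.5021 -0.1337  0.01  ]
glass [0.5082 0.1374 0.03  ]
glasstop [0.5092 0.1347 0.062 ]
yellow [ 0.6068 -0.1678  0.06  ]
axis [0.55673355 0.01797486]
pv 0.07714398487955487 -1.484614495557049
tip-pv 0.05992227245620141 -2.0998775999204087
knob 0.10930902245280517 2.105921078581485
pt 0.05070024598147163 -2.426741805227606
m 0.06143783373591461 2.4150289435181387
m 0.05934081533879876 2.9214286820640845
m 0.05939961383681655 -2.836297128329019
m 0.06150748777711756 -2.2982268564681125
```

Run:
```python
from cell import ctrl
from h import *
c=ctrl.camera("top")
print(np.round(atz(c,[[404,152],[405,214],[500,214]],0),3),np.round(atz(c,[[440,115],[550,215]],.4),3))
```

```text
[[ 0.703 -0.347  0.   ]
 [ 0.544 -0.34   0.   ]
 [ 0.537 -0.58   0.   ]] [[ 0.673 -0.307  0.4  ]
 [ 0.491 -0.485  0.4  ]]
```

Call:
drive_tool(offset=[[0,-20,0],[0,-20,0],[0,-20,0],[0,0,0]], angular=[[0,0.154,0],[0,0.154,0],[0,0.154,0],[0,0,0]], gripper=0)

```text
clock: 0.85
position: [0.2782, -0.5593, 0.2923]
tool_rot: [-1.571, 0.001, -1.584]
force: [0.4, -0.6, 0.0]
gripper_width: 0.144
```

Call:
drive_tool(offset=[[-50,0,15],[-50,0,15],[-50,0,15],[-50,0,15],[-50,0,20],[-50,0,20],[-50,0,20],[-40,0,20]], angular=[[0,0,0],[0,0,0],[0,0,0],[0,0,0],[0,0,0],[0,0,0],[0,0,0],[0,0,0]])

```text
clock: 1.85
position: [0.4194, -0.1582, 0.2866]
tool_rot: [-1.576, 0.003, -1.559]
force: [0.9, -1.3, 1.1]
gripper_width: 0.002
```

Call:
drive_tool(offset=[[-20,0,20],[-20,10,20],[0,30,10],[0,28,5],[0,0,0]], angular=[[0,0,0],[0,0,0],[0,0,0],[0,0,0],[0,0,0]])

```text
clock: 2.48
position: [0.4748, -0.1111, 0.214]
tool_rot: [-1.578, 0.004, -1.535]
force: [-0.3, 0.0, -0.0]
gripper_width: -0.004
```

```bash
cat > look.py <<'E'
import sys
from cell import ctrl
from h import *
s=ctrl.get_state();print(np.round(s["position"],4),np.round(s["tool_rot"],3),np.round(s["force"],2),s["clock"])
tag=sys.argv[1]
for n,(x0,x1,y0,y1) in {"top":(190,360,150,260),"wrist":(0,560,0,420)}.items():
    c=ctrl.camera(n)["image"][y0:y1,x0:x1,::-1]
    k=4 if n=="top" else 1
    cv2.imwrite(f"pics/{n}{tag}.png",cv2.resize(c,None,fx=k,fy=k,interpolation=cv2.INTER_CUBIC))
E
python3 look.py 1
```

```text
[ 0.4748 -0.1111  0.214 ] [-1.578  0.004 -1.535] [-0.29  0.04 -0.  ] 2.475
```

View pics/top1.png

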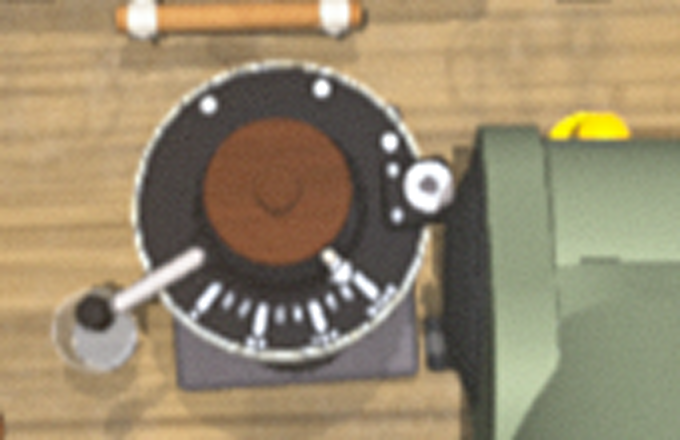

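View pics/wrist1.png

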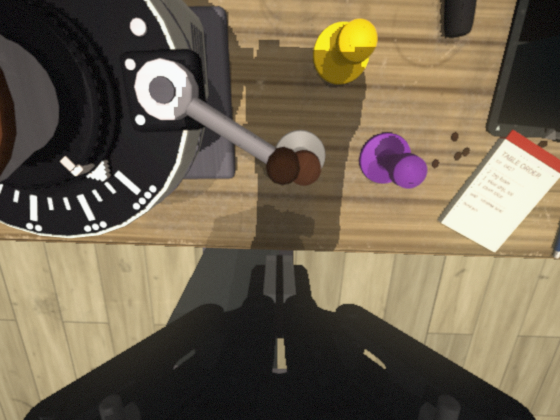

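Run:
```python
from cell import ctrl
from h import *
s=ctrl.get_state();c=ctrl.camera("wrist")
print(np.round(atz(c,[[284,165]],.23,s),4),np.round(atz(c,[[162,90]],.225,s),4))
print(proj(c,s["position"],s),np.round(atz(c,[[264,270],[295,270]],.22,s),4))
# pointer & marks
ax=np.array([.5567,.018])
for uv,z in [((103,177),.194),((33,208),.19),((85,207),.19),((128,183),.19)]:
    w=atz(c,[uv],z,s)[0]; d=w[:2]-ax; print(np.round(w,4),np.linalg.norm(d),np.arctan2(d[1],d[0])%6.283)
```

```text
[[ 0.5357 -0.1115  0.23  ]] [[ 0.564  -0.0604  0.225 ]]
[[279.18110285 271.67367164]] [[ 0.4786 -0.1036  0.22  ]
 [ 0.4792 -0.1196  0.22  ]]
[ 0.5184 -0.0124  0.194 ] 0.04887000597546905 3.813004862354516
[0.4972 0.0339 0.19  ] 0.061583375194821315 2.8798359131140407
[0.499  0.0032 0.19  ] 0.05959964693591511 3.39163736310829
[ 0.5144 -0.0238  0.19  ] 0.0594687521732815 3.921229600198477
```

Call:
drive_tool(offset=[[4,2,10],[0,0,12],[0,0,12],[0,0,10],[0,0,10]], angular=[[0,0.036,0],[0,0,0],[0,0,0],[0,0,0],[0,0,0]])

```text
clock: 3.25
position: [0.5331, -0.1175, 0.2163]
tool_rot: [-1.573, 0.001, -1.577]
force: [-3.6, -2.5, 0.2]
gripper_width: -0.002
```

Call:
drive_tool(offset=[[-1,2,8],[0,1,8],[0,1,8],[-1,0,6]], angular=[[0,0,0],[0,0,0],[0,0,0],[0,0,0]])

```text
clock: 3.75
position: [0.5653, -0.1152, 0.2117]
tool_rot: [-1.574, 0.001, -1.576]
force: [-2.5, 0.1, 1.9]
gripper_width: -0.0
```

```bash
python3 look.py 2
```

```text
[ 0.5653 -0.1152  0.2117] [-1.574e+00  1.000e-03 -1.576e+00] [-2.48  0.09  1.88] 3.75
```

View pics/wrist2.png

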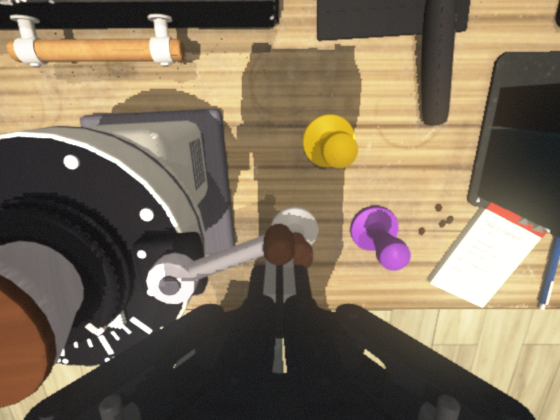

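Run:
```python
from cell import ctrl
from h import *
s=ctrl.get_state();c=ctrl.camera("wrist")
t=atz(c,[[280,243]],.23,s)[0];p=atz(c,[[170,282]],.225,s)[0];print(t,p,np.linalg.norm((t-p)[:2]),np.arctan2(*(t-p)[[1,0]])+2.09)
```

```text
[ 0.5910685  -0.11548165  0.23      ] [ 0.56780628 -0.06146995  0.225     ] 0.058808117722570885 0.9258827210808842
```

Call:
drive_tool(offset=[[0,0,4],[0,0,4],[0,0,3]], angular=[[0,0,0],[0,0,0],[0,0,0]])

```text
clock: 4.28
position: [0.5758, -0.1144, 0.2116]
tool_rot: [-1.575, 0.002, -1.575]
force: [-5.1, 2.7, 0.0]
gripper_width: -0.005
```

```bash
python3 look.py 3
```

```text
[ 0.5758 -0.1144  0.2116] [-1.575  0.002 -1.575] [-5.12  2.67  0.01] 4.275
```

View pics/wrist3.png

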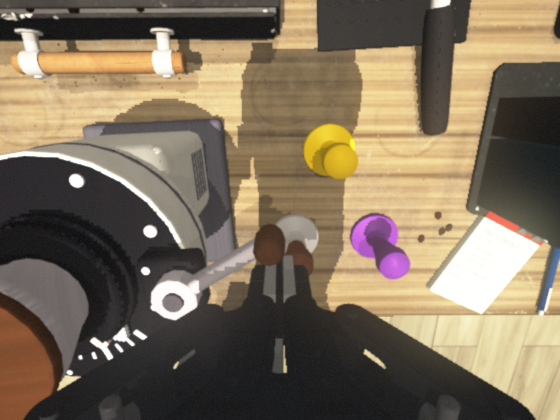

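Call:
drive_tool(offset=[[0,0,-10],[0,0,-40],[0,-20,-50],[0,-30,-45],[-50,0,0],[-50,0,0],[-50,0,0],[-50,0,0]], angular=[[0,0,0],[0,0,0],[0,0,0],[0,0,0],[0,0,0],[0,0,0],[0,0,0],[0,0,0]])

```text
clock: 5.38
position: [0.4264, 0.0854, 0.2645]
tool_rot: [-1.565, -0.001, -1.587]
force: [0.6, 0.3, -0.5]
gripper_width: -0.0
```

Call:
drive_tool(offset=[[-35,0,5],[0,28,5],[0,27,5],[0,0,0]], angular=[[0,-0.015,0],[0,0,0],[0,0,0],[0,0,0]])

```text
clock: 5.88
position: [0.442, 0.1242, 0.2097]
tool_rot: [-1.559, -0.0, -1.566]
force: [-0.2, 0.1, 1.2]
gripper_width: 0.001
```

```bash
python3 look.py 4
```

```text
[0.442  0.1242 0.2097] [-1.559 -0.    -1.566] [-0.2   0.06  1.15] 5.875
```

View pics/wrist4.png

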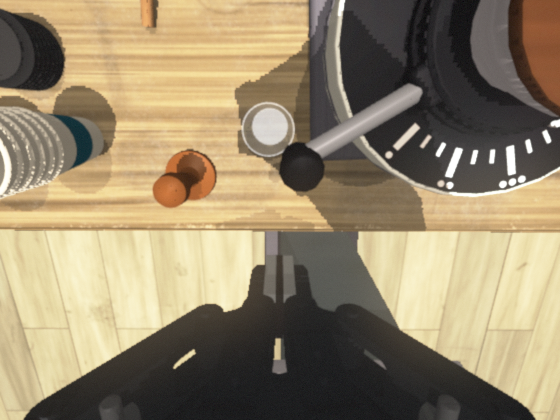

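View pics/top4.png

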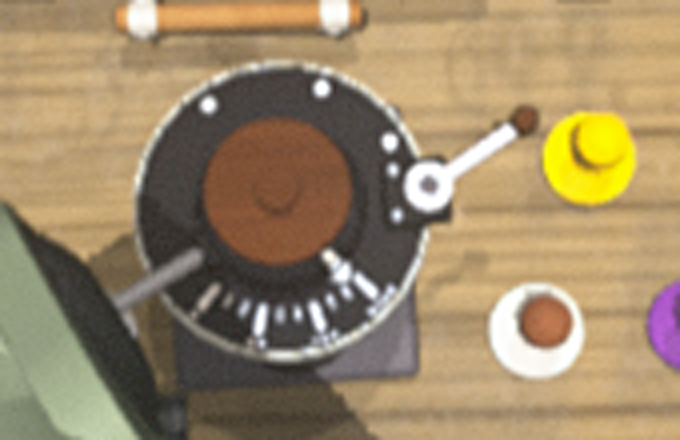

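Call:
drive_tool(offset=[[5,0,10],[0,0,10],[0,0,8],[-1,0,8],[-2,0,8],[-2,0,8],[-2,0,8]], angular=[[0,0,0],[0,0,0],[0,0,0],[0,0,0],[0,0,0],[0,0,0],[0,0,0]])

```text
clock: 6.85
position: [0.5069, 0.1269, 0.2147]
tool_rot: [-1.554, 0.002, -1.567]
force: [-3.3, 2.6, 0.3]
gripper_width: 0.0
```

```bash
python3 look.py 5
```

```text
[0.5069 0.1269 0.2147] [-1.554  0.002 -1.567] [-3.32  2.59  0.32] 6.85
```

View pics/wrist5.png

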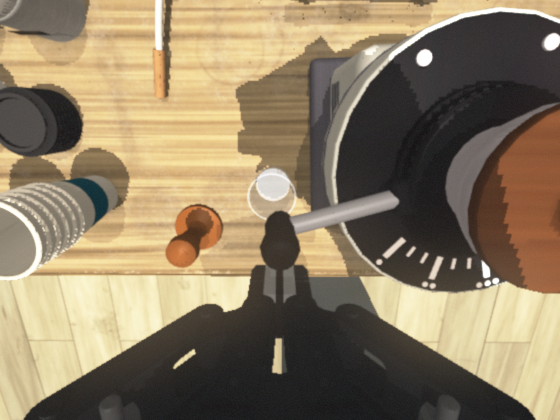

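Call:
drive_tool(offset=[[0,2,9],[0,1,9],[0,1,9],[0,0,9],[1,0,6],[0,0,0]], angular=[[-0.01,0,0],[0,0,0],[0,0,0],[0,0,0],[0,0,0],[0,0,0]])

```text
clock: 7.7
position: [0.5526, 0.1255, 0.2107]
tool_rot: [-1.564, 0.001, -1.568]
force: [0.7, -0.4, -0.5]
gripper_width: -0.003
```

```bash
python3 look.py 6
```

```text
[0.5526 0.1255 0.2107] [-1.564e+00  1.000e-03 -1.568e+00] [ 0.69 -0.36 -0.51] 7.7
```

View pics/wrist6.png

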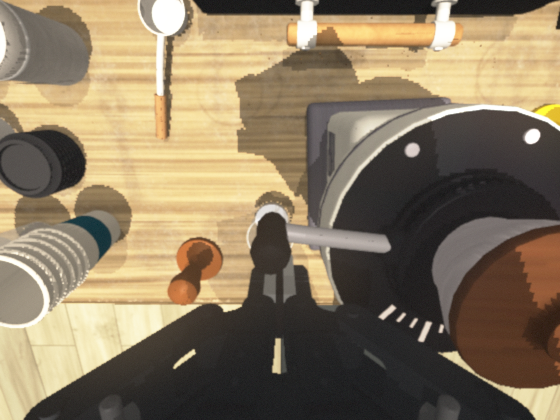

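View pics/top6.png

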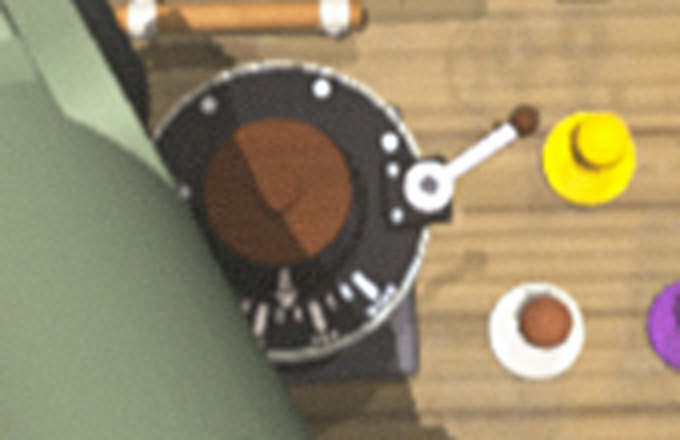

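Call:
drive_tool(offset=[[0,0,7],[0,0,7],[0,0,5],[0,0,0]], angular=[[0,0,0],[0,0,0],[0,0,0],[0,0,0]])

```text
clock: 8.3
position: [0.5722, 0.1249, 0.2109]
tool_rot: [-1.565, 0.0, -1.568]
force: [-0.1, -0.0, -0.1]
gripper_width: -0.001
```

```bash
python3 look.py 7;  python3 - <<'E'
from cell import ctrl
from h import *
c=ctrl.camera("top")
ax=np.array([.5565,.0185])
for n,u,v,z in [("pt6",287,298,.194),("m2",260,320,.19),("m3",318,316,.19)]:
    w=atz(c,[190+(u-1.5)/4,150+(v-1.5)/4],z)[0];d=w[:2]-ax;print(n,np.arctan2(d[1],d[0])%6.283)
E
```

```text
[0.5722 0.1249 0.2109] [-1.565  0.    -1.568] [-0.14 -0.03 -0.14] 8.3
pt6 3.189995789238591
m2 2.9292501557105313
m3 3.456326950645015
```

View pics/top7.png

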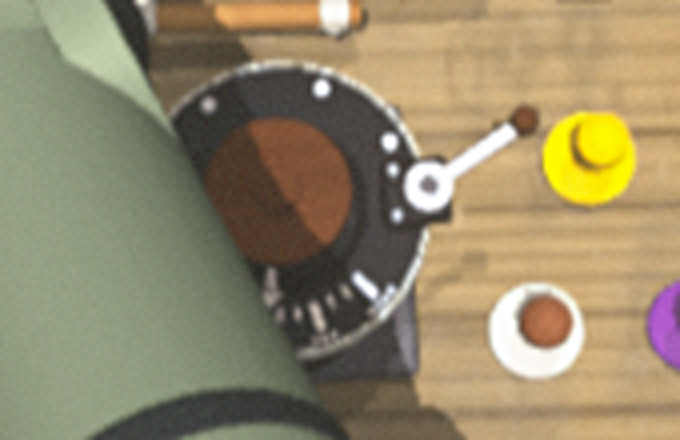

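View pics/wrist7.png

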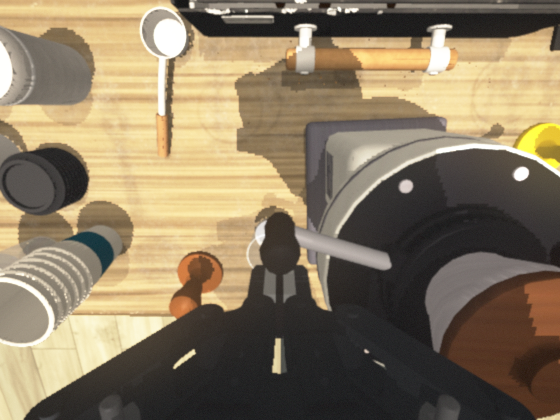

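Call:
drive_tool(offset=[[0,0,4],[0,0,4],[0,0,0]], angular=[[0,0,0],[0,0,0],[0,0,0]])

```text
clock: 8.82
position: [0.58, 0.1249, 0.2111]
tool_rot: [-1.565, -0.0, -1.568]
force: [-0.3, 0.0, 0.4]
gripper_width: -0.002
```

```bash
python3 look.py 8
```

```text
[0.58   0.1249 0.2111] [-1.565 -0.    -1.568] [-0.29  0.05  0.35] 8.825
```

View pics/top8.png

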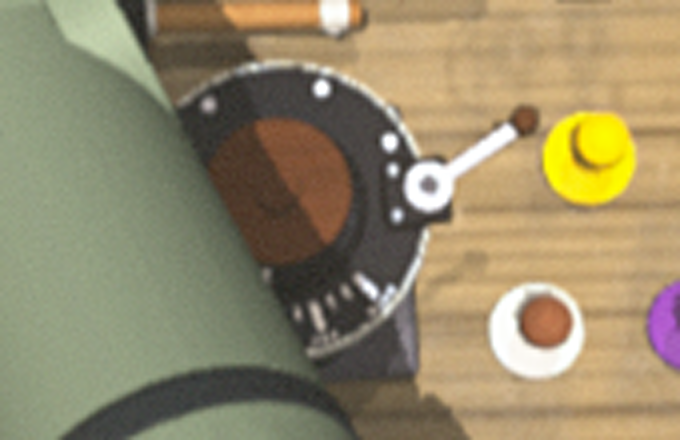

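Retreat forward and up so the pointer can be checked.

Call:
drive_tool(offset=[[0,0,-10],[0,0,-40],[0,0,-50],[0,-20,-40],[0,-30,0],[50,0,0],[50,0,0],[0,0,0]], angular=[[0,0,0],[0,0,0],[0,0,0],[0,0,0],[0,0,0],[0,0,0],[0,0,0],[0,0,0]])

```text
clock: 9.93
position: [0.4313, 0.0228, 0.2619]
tool_rot: [-1.561, 0.0, -1.564]
force: [-0.0, 0.4, 0.9]
gripper_width: -0.002
```

```bash
python3 look.py 9
```

```text
[0.4313 0.0228 0.2619] [-1.561  0.    -1.564] [-0.04  0.4   0.92] 9.925
```

View pics/top9.png

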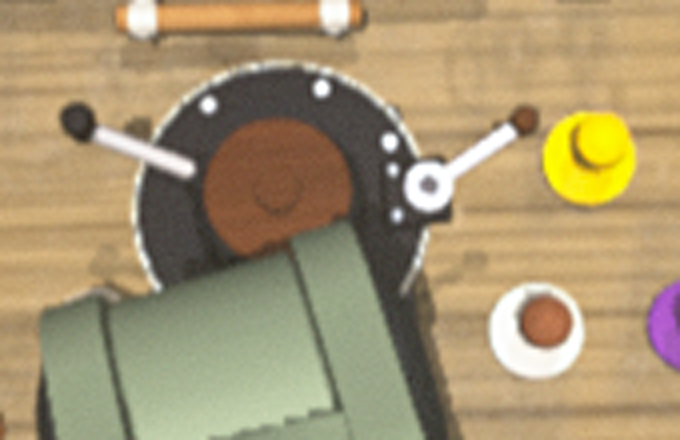

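View pics/wrist9.png

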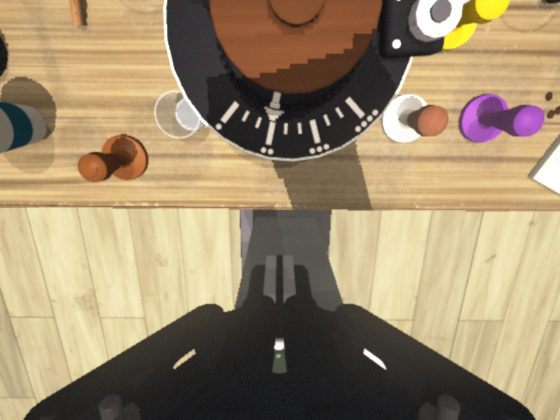

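Run:
```python
from cell import ctrl
from h import *
s=ctrl.get_state();c=ctrl.camera("wrist")
cv2.imwrite("pics/w9z.png",cv2.resize(c["image"][60:170,180:400,::-1],None,fx=3.6,fy=3.6,interpolation=cv2.INTER_CUBIC))
t=ctrl.camera("top");ax=np.array([.5565,.0185])
for u,v in [(78,122),(96,312)]:
    w=atz(t,[190+(u-1.5)/4,150+(v-1.5)/4],.239)[0];d=w[:2]-ax;print(w,np.linalg.norm(d),np.arctan2(d[1],d[0]))
```

```text
[0.59878245 0.11968267 0.239     ] 0.10966193109492534 1.17496982231147
[0.50099159 0.11200303 0.239     ] 0.108738213004092 2.1065362670504126
```

View pics/w9z.png

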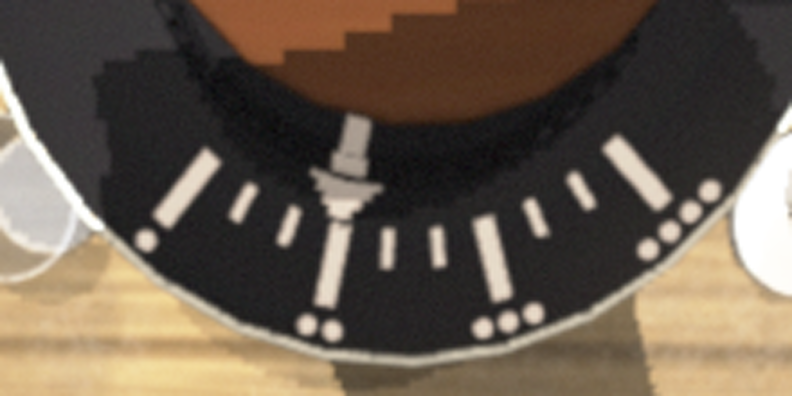

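Call:
drive_tool(offset=[[50,-5,0],[50,0,0],[40,0,0],[0,0,40],[0,0,50],[0,0,50],[0,0,50],[0,0,25]], angular=[[-0.01,0,0],[0,0,0],[0,0,0],[0,0,0],[0,0,0],[0,0,0],[0,0,0],[0,0,0]])

```text
clock: 11.12
position: [0.6559, -0.1033, 0.2655]
tool_rot: [-1.571, 0.003, -1.545]
force: [-0.5, -0.3, -0.2]
gripper_width: -0.0
```

```bash
python3 look.py 10
```

```text
[ 0.6559 -0.1033  0.2655] [-1.571  0.003 -1.545] [-0.45 -0.32 -0.24] 11.125
```

View pics/wrist10.png

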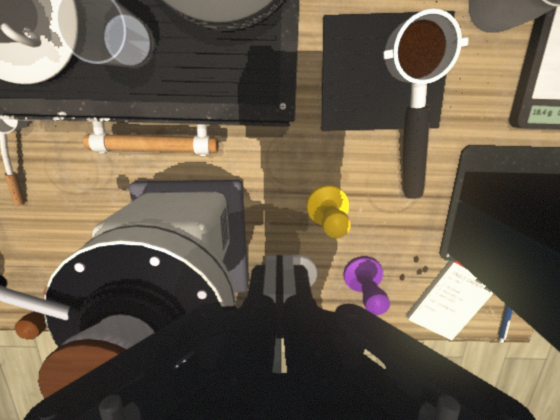

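Call:
drive_tool(offset=[[12,0,0],[0,25,0],[0,28,0],[0,0,-10],[0,0,-8],[0,0,0]], angular=[[0,0.026,0],[0,0,0],[0,0,0],[0,0,0],[0,0,0],[0,0,0]])

```text
clock: 11.98
position: [0.6348, -0.1165, 0.214]
tool_rot: [-1.569, 0.003, -1.576]
force: [-0.4, 0.2, -0.3]
gripper_width: -0.002
```

Call:
drive_tool(offset=[[0,0,-8],[0,0,-8],[0,0,-8],[0,0,-8],[0,0,-8],[0,0,-8],[0,0,-8],[0,0,-6]], angular=[[0,0,0],[0,0,0],[0,0,0],[0,0,0],[0,0,0],[0,0,0],[0,0,0],[0,0,0]])

```text
clock: 12.98
position: [0.5715, -0.1181, 0.2165]
tool_rot: [-1.561, -0.0, -1.577]
force: [3.2, -1.3, 0.4]
gripper_width: -0.003
```

```bash
python3 look.py 11
```

```text
[ 0.5715 -0.1181  0.2165] [-1.561 -0.    -1.577] [ 3.24 -1.31  0.38] 12.975
```

View pics/wrist11.png

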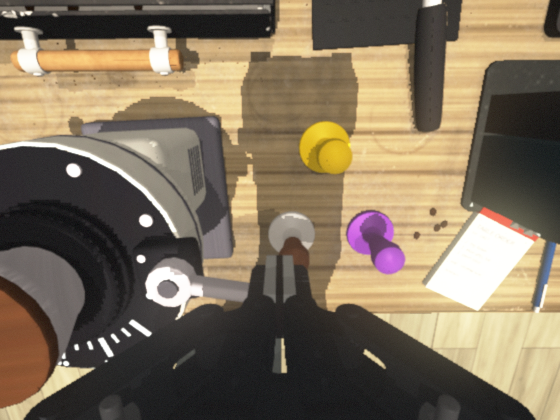

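View pics/top11.png

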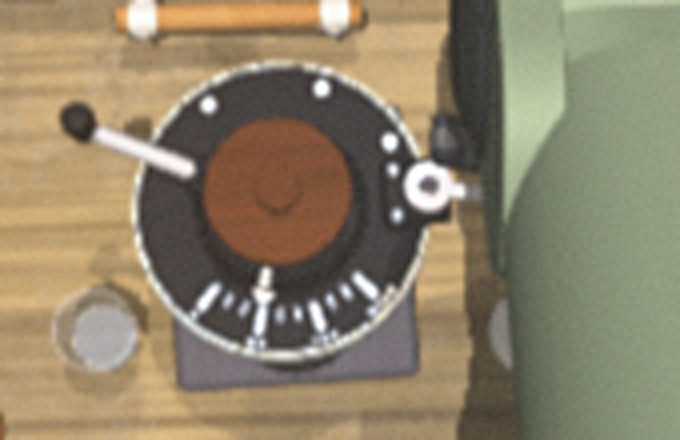

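Call:
drive_tool(offset=[[-1,2,-6],[-1,1,-6],[-1,0,-4],[0,0,-3]], angular=[[0,0,0],[0,0,0],[0,0,0],[0,0,0]])

```text
clock: 13.58
position: [0.5519, -0.1135, 0.2132]
tool_rot: [-1.56, 0.001, -1.576]
force: [4.8, 2.6, 0.9]
gripper_width: -0.001
```

```bash
python3 look.py 12
```

```text
[ 0.5519 -0.1135  0.2132] [-1.560e+00  1.000e-03 -1.576e+00] [4.77 2.64 0.94] 13.575
```

View pics/wrist12.png

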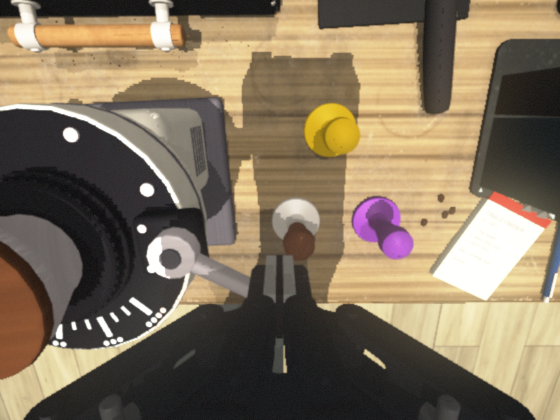

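View pics/top12.png

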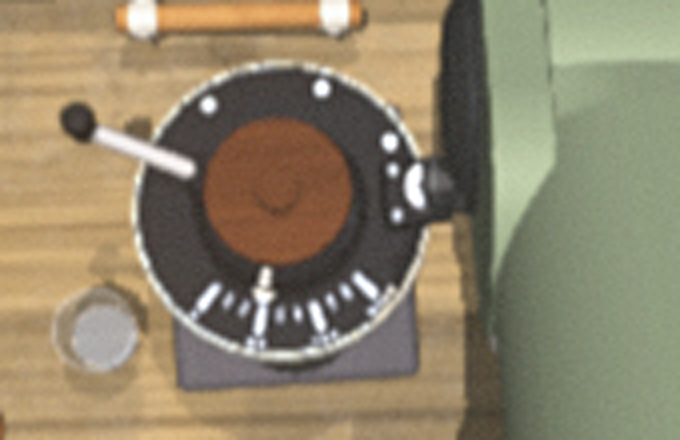

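Call:
drive_tool(offset=[[0,1,-4],[0,0,-3],[0,0,-2]], angular=[[0,0,0],[0,0,0],[0,0,0]])

```text
clock: 14.05
position: [0.55, -0.1135, 0.2138]
tool_rot: [-1.544, 0.0, -1.575]
force: [17.9, -0.6, -12.8]
gripper_width: -0.002
```

```bash
python3 look.py 13
```

```text
[ 0.55   -0.1135  0.2138] [-1.544  0.    -1.575] [ 17.9   -0.61 -12.76] 14.05
```

View pics/wrist13.png

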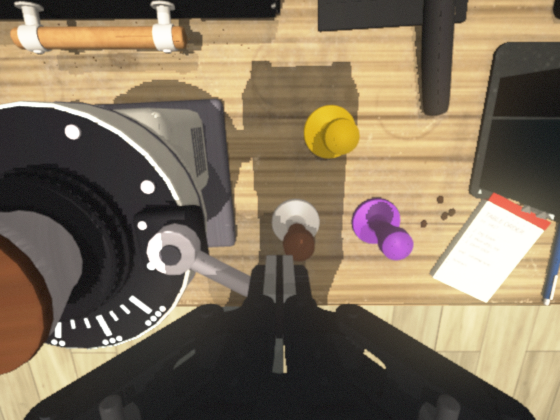

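Call:
drive_tool(offset=[[0,0,8],[0,0,20],[0,0,30],[0,-30,0],[0,-40,0],[0,-30,0],[60,0,0],[60,0,0]], angular=[[0,0,0],[0,0,0],[0,0,0],[0,0,0],[0,0,0],[0,0,0],[0,0,0],[0,0,0]])

```text
clock: 15.15
position: [0.6051, -0.2331, 0.3157]
tool_rot: [-1.555, 0.001, -1.569]
force: [0.5, 0.6, -0.2]
gripper_width: -0.002
```

```bash
python3 look.py 14
```

```text
[ 0.6051 -0.2331  0.3157] [-1.555e+00  1.000e-03 -1.569e+00] [ 0.48  0.56 -0.21] 15.15
```

View pics/wrist14.png

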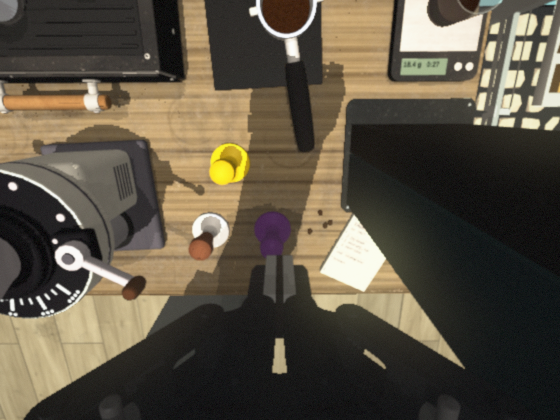

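View pics/top14.png

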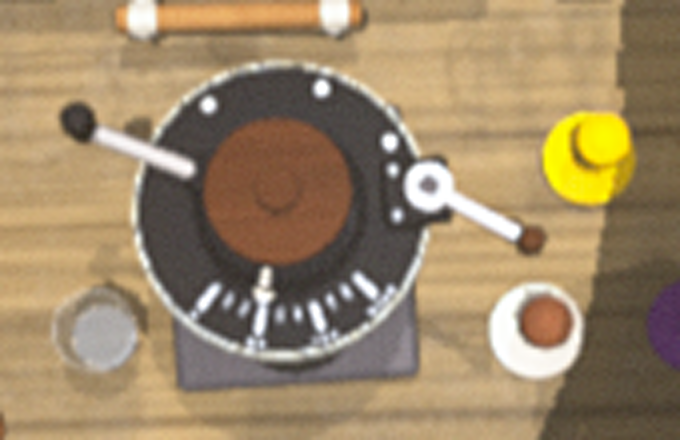

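Run:
```python
from cell import ctrl
import cv2,numpy as np
c=ctrl.camera("scene")["image"];cv2.imwrite("pics/scene15.png",cv2.resize(c[140:290,190:350,::-1],None,fx=4,fy=4))
print(np.abs(ctrl.get_state()["dq"]).max())
print(ctrl.sign_off())
```

```text
0.04788694210510127
the job is handed in; nothing more can be done
None
```

View pics/scene15.png

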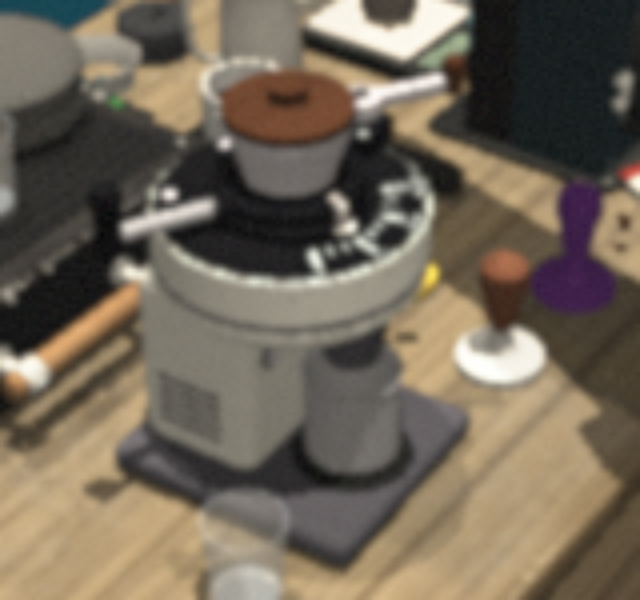

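The grinder is set back to espresso and the job is handed in after about 15 s of robot time; `sign_off` gave no verdict. With the gripper shut, I pushed the paddle to on (about 1.1 rad). I then pushed the lever knob clockwise from about -0.66 rad until the pointer stood on the two-dot mark, and pushed the paddle back to its off stop.

**Last checks:**
- **Collar and paddle:** In the last top picture the pointer is on the two-dot mark. The paddle tip is within about 1 pixel of where it started.
- **Cup, tamper and glass:** They look unmoved and upright in the last top and scene pictures. I judged that by eye, not by measurement.
- **Robot:** It stood clear of everything, reading under 1 N. It was still settling slightly when I handed in, with the fastest joint at about 0.05 rad/s.
- **Forces:** The highest reading was about 22 N, 18 N of it sideways, when the paddle met its off stop. That is below the 30 N limit, but I only saw the reading at the end of each move.
- **Disagreement:** The knob and the marks gave slightly different values for how far the grinder is turned (about 0.01 to 0.05 rad). I relied on the close-up of the pointer on the mark instead.

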